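# Two marble display kits from the stock

## Robot

A 6-joint arm with a two-finger parallel gripper is mounted at the origin on the work surface. World frame = base frame: x ahead of the robot, y to its left, z up, the work surface at z = 0. Lengths are in mm, angles in rad, forces in N, time in s.
With the tool pointing down it reaches from about 425 to 1125 mm from the base axis. Payload 14.9 kg.
Tool frame: the origin (TCP) lies on the centre line of the jaws, within the pads' length; the fingertips stand 14 mm ahead of it and the grasp point (between the pads) lies 5 mm behind it (bot.finger_overhang is the distance from the TCP to the fingertips, in mm); y points along the fingers, x is the direction in which the jaws open and shut, and the axes are right-handed (so a half turn about y gives the same grasp; the last joint's range is limited). The gripper opens to 91 mm and grips with 3 to 60 N. Pads are 32 mm wide; open, the fingers measure 118 mm over their backs; the gripper's body (76 mm by 178 mm) begins 60 mm behind the grasp point.
Start: joints at [-1.248, 0.379, 1.734, -0, 1.028, -0.033], TCP at [243.835, -656.173, 227.932] pointing down, gripper open.
Joint ranges: [-2.77, 2.77], [-0.74, 2.19], [0, 2.66], [-1.06, 4.2], [0.31, 2.87], [-3.08, 3.08]. Speed limits (rad/s): [1.89, 1.89, 2.39, 3.14, 3.14, 3.14].

## Interface

Orientations are given as a unit quaternion [w, x, y, z].
In Python, from cell import bot gives the robot as it stands. The module is installed in compiled form; this text tells all that it offers.
- The arm moves only by the shell command python3 -m crank 'ROWS' [OPENING] [FORCE]. ROWS is JSON, a list of rows, each a list of 2 entries, a list of its own where there are three numbers: the shift along the tool's x, y, z in mm, then the turn about the tool's y in degrees. A call has 1 to 20 rows; each row is the pose to reach, as a shift and turn from the pose commanded when the call began, along the tool's axes at that moment; what a row does not reach only later rows make up. A row lasts 1/12 s, in which the tool goes at most 41.7 mm and 7.16 degrees, less where a joint would pass 70% of its speed; a pose out of reach is approached as far as the arm can. A call with a gripper value outside its range is refused whole. OPENING is the finger opening in mm, from 0 to 91.2, set as the call begins (- or left out, the last holds). The fingers move at their own pace and stop on an object; FORCE is the grip in N (left out, the last holds). Time passes only in rows, so rows that repeat a pose let the fingers close. It gives the time, the measured TCP pose, the force and the opening at its end, in the units of the state.
- bot.read_state(): the state, without advancing time (a new reading comes with each control period).
- bot.snapshot(name): name is "scene" or "top" or "wrist"; returns a dict with "color" (400x640x3 uint8, blue, green, red), "depth" (400x640 float32, mm along the optical axis (not along the pixel's ray), 0 where there is no reading), "fx", "fy", "cx", "cy" (pixels), "position" and "rotation" of the camera in the world; the wrist camera has in their place "tool_from_camera" (4x4, takes a point from camera to tool coordinates, whose origin is the TCP and whose axes are the tool frame's). Camera axes: x right, y down, z forward; pixel columns grow to the right and rows downward; lengths in mm; the calibration is good to about 2 mm. A picture is of the moment at which its call begins: read the wrist's pose just before it.
- bot.sign_off(): hands the job in, once; it reports no verdict.
Trained networks look in a picture, given as the dict that the camera call returned (one of the last four; its "shot" number tells which), for a name from the list of things; names that differ only in an ending like _2 or _b are one class to them, and where a whole thing is asked for, a point or a joint stands for the part that bears it (a point fixed in the world has none). Each returns a list of dicts, best first, with "p" (0 to 1); they miss things now and then, are a little off and sometimes report something else, mostly with a low value. They report only what shows in the picture. A call takes as long as a camera call. They do not tell look-alikes from the thing itself.
- bot.find_in(target, picture): "pixel" ([column, row] in pixels, amid what is visible of it).
- bot.trace(target, picture): "pixels" (400x640 bool, what is visible of it) and "pixel" ([column, row] in pixels, amid what is visible of it).
The state is a dict: "t": time; "qpos": joint angles; "dq": joint speeds; "joint_efforts": joint torques, N m; "eef_pos": TCP position; "tcp_rot": TCP orientation; "force": force on the tool from outside, world axes, zero at the start; "wrist_torque": the same for the moment, N m; "grip_width": opening from 0.0 (shut) to 1.0 (fully open).
Only numpy, scipy, OpenCV 4.12 (cv2) and the standard library are available. Lean on these libraries where they do the work, as an engineer would, in place of code of your own. Each camera call takes 0.05 s, during which the arm holds its last target. There are 200 camera calls.

## Task

Make up two display kits from the stock: in the copper dish, the brass ring stand with the blue marble sitting in it; in the oak tray, the soapstone ring stand with the amber marble sitting in it. Lay each ring flat in the middle of its dish or tray with the marble settled in the ring's hole, and leave the spare marbles, the black ring and the jar where they are.

Things in the scene. Friction and masses are not known exactly. Their poses are not given: they have to be found in the camera images.
- blue_marble_center (a point): Centre of the blue opaline marble, a solid ball 36 mm in diameter, 60 g. At the start the four marbles sit, in any order, in a row of four shallow round dimples 70 mm apart in a fixed low dark wooden rack (280 x 50 mm, 14 mm high); the marble centre is then about 14 mm above the rack's top. The row's direction is that of the line through the four marbles.
- amber_marble_center (a point): Centre of the amber-orange opaline marble, a solid ball 36 mm in diameter, 60 g. Starts in the rack.
- green_marble_center (a point): Centre of the green opaline marble, a solid ball 36 mm in diameter, 60 g; not part of either kit. Starts in the rack.
- white_marble_center (a point): Centre of the milky white opaline marble, a solid ball 36 mm in diameter, 60 g; not part of either kit. Starts in the rack.
- brass_ring: Flat ring stand for a marble, shiny golden brass, 130 g: outside diameter 44 mm, round hole 22 mm, 14 mm high. Lies flat on the shelf. Origin at the centre of its underside, z up. A marble sitting properly in its hole has its centre about 14 mm above the ring's top (28 mm above the origin).
- soapstone_ring: Flat ring stand for a marble, pale grey-green soapstone, 45 g: outside diameter 44 mm, round hole 22 mm, 14 mm high. Lies flat on the shelf. Origin at the centre of its underside, z up. A marble sitting properly in its hole has its centre about 14 mm above the ring's top (28 mm above the origin).
- slate_ring: Flat ring stand for a marble, black slate, 45 g; not part of either kit: outside diameter 44 mm, round hole 22 mm, 14 mm high. Lies flat on the shelf. Origin at the centre of its underside, z up. A marble sitting properly in its hole has its centre about 14 mm above the ring's top (28 mm above the origin).
- copper_dish: Shallow round copper dish, fixed to the shelf where it stands: flat floor about 116 mm across, rim 148 mm across, 16 mm high. Origin at the centre of its underside; the inner floor is 5 mm above the origin.
- oak_tray: Square pale oak tray, fixed to the shelf where it stands: 130 x 130 mm outside, walls 6 mm thick, 16 mm high. Origin at the centre of its underside, x and y along its sides; the inner floor is 6 mm above the origin.
- blue_jar: Frosted blue jar with a cork stopper, a bystander: 72 mm in diameter, 102 mm high. Origin at the centre of its underside. A carved soapstone cup, 68 mm across and 70 mm high and fixed, stands on the other side.
There are look-alikes about, which are no part of the job. There is more than one size of the part that bears blue_marble_center; the job needs the larger.

How it is judged:
By the outcome, as a careful person would: the job done as asked, in the order asked, and still so for the second after the job is handed in, with the robot touching nothing.
It also fails if it takes over 91 s, if anything falls off the work surface, if the arm or the gripper's body presses on something with over 40 N, if the wrist force passes 120 N, or if a joint passes its speed limit or range.

## Working session

There is one attempt and no reset: what is moved stays moved. The work goes in short steps, Python scripts to look and compute and a shell command to move; the robot and the scene stay as the last step left them, time stands still between calls to the robot, and variables do not carry over. Pictures are saved under pics/ and viewed, about 12 in all and at most 16, crops included, and the job is handed in when it is done.

```bash
mkdir -p pics; ls; cat > h.py <<'E'
import numpy as np, cv2
from scipy.spatial.transform import Rotation as R
from cell import bot
def rot(q): return R.from_quat([q[1],q[2],q[3],q[0]]).as_matrix()
def shot(name):
    s=bot.read_state(); p=bot.snapshot(name)
    if name=="wrist":
        T=np.eye(4);T[:3,:3]=rot(s["tcp_rot"]);T[:3,3]=s["eef_pos"]
        M=T@np.array(p["tool_from_camera"])
        p["P"]=M[:3,3];p["Rm"]=M[:3,:3]
    else:
        r=np.array(p["rotation"]);p["P"]=np.array(p["position"]);p["Rm"]=r if r.shape==(3,3) else rot(r)
    return p
def ray(p,u,v): return p["Rm"]@np.array([(u-p["cx"])/p["fx"],(v-p["cy"])/p["fy"],1.0])
def onz(p,uv,z):
    d=ray(p,*uv); return p["P"]+d*(z-p["P"][2])/d[2]
def cloud(p):
    v,u=np.mgrid[:400,:640]; d=p["depth"]
    X=np.stack([(u-p["cx"])/p["fx"]*d,(v-p["cy"])/p["fy"]*d,d],-1)
    return X@p["Rm"].T+p["P"]
def save(p,n,crop=None,k=1):
    c=p["color"]
    if crop: c=c[crop[1]:crop[3],crop[0]:crop[2]]
    cv2.imwrite("pics/"+n,cv2.resize(c,None,fx=k,fy=k,interpolation=cv2.INTER_CUBIC))
E
python3 - <<'E'
from h import *
np.set_printoptions(precision=1,suppress=True)
s=bot.read_state(); print(s["t"],s["eef_pos"],rot(s["tcp_rot"]),s["grip_width"],bot.finger_overhang)
for n in ["top","scene"]:
    p=shot(n); save(p,n+"0.png"); C=cloud(p); print(n,p["P"],p["fx"])
    for t in ["blue_marble_center","amber_marble_center","green_marble_center","white_marble_center","brass_ring","soapstone_ring","slate_ring","copper_dish","oak_tray","blue_jar"]:
        for r in bot.trace(t,p)[:4]:
            m=r["pixels"]; q=C[m&(p["depth"]>0)]
            print(t,round(r["p"],2),np.array(r["pixel"]),m.sum(),np.median(q,0) if len(q) else None, np.percentile(q[:,2],95) if len(q) else None)
E
```

```text
pics
0.0 [ 243.7 -655.8  227.3] [[ 0.3 -0.   0.9]
 [-0.9  0.   0.3]
 [-0.  -1.   0. ]] 0.9992732697817635 14.0
top [371.2  -1.3 994.1] 451.7722598635094
blue_marble_center 0.71 [272.4 166.1] 205 [615.2 110.4  41.1] 46.920316273925195
blue_marble_center 0.62 [278.6 207.7] 92 [520.6  97.5  24.3] 27.871227044580735
amber_marble_center 0.56 [365.2 151.5] 208 [645.  -93.6  41.1] 46.61839950483176
green_marble_center 0.75 [303.1 160. ] 207 [623.   41.5  41.1] 46.86838536624804
green_marble_center 0.19 [337.1 156.6] 199 [634.3 -25.9  41. ] 46.5075024059344
white_marble_center 0.78 [334.8 158.2] 194 [633.9 -25.9  41.1] 46.543270882836495
brass_ring 0.8 [329.2 245.1] 237 [435.5 -13.5  13.3] 16.319120402376097
soapstone_ring 0.5 [270.6 240.9] 250 [436.9 109.4  13.5] 16.46947639594307
slate_ring 0.75 [378.8 238.5] 232 [ 451.2 -113.3   13.7] 16.656126895027466
copper_dish 0.76 [198.7 235.4] 3492 [461.  276.3   5.7] 15.59964220076256
oak_tray 0.6 [472.3 233. ] 3831 [ 472.6 -324.4    6.5] 17.244014793200897
blue_jar 0.59 [177.1 138.6] 1259 [651.5 303.   90.9] 103.86097189577559
blue_jar 0.21 [326.
[... 627 characters left out ...]
2  12.5] 15.880345826034693
brass_ring 0.72 [290.  169.6] 233 [438.2 107.5  12.7] 15.723497195898336
brass_ring 0.67 [324.6 254.7] 281 [ 651.5 -102.3   39.2] 46.30359746051388
soapstone_ring 0.39 [422.6 145.3] 1360 [668.4 291.   68.2] 103.76260394833011
soapstone_ring 0.34 [363.2 190. ] 248 [620.1 104.5  35.9] 46.34655088621313
slate_ring 0.71 [236.3 233.9] 363 [ 451.3 -111.7   12.6] 15.840169285679735
copper_dish 0.85 [338.6 142.2] 1473 [457.7 281.    6.7] 16.39465988331699
oak_tray 0.73 [163.7 303.5] 5261 [ 473.9 -325.2    6.9] 16.879019379836596
oak_tray 0.28 [238.3 229.8] 301 [ 454.7 -114.1   13.3] 15.947516827012338
blue_jar 0.97 [419.3 146.3] 1335 [668.6 290.7  68.5] 103.75825661304785
```

View pics/top0.png

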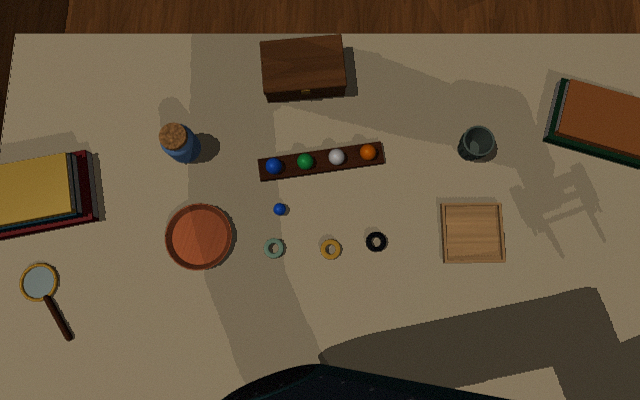

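```bash
python3 - <<'E'
import cv2,numpy as np
a=cv2.imread("pics/top0.png")[130:270,230:410]
cv2.imwrite("pics/crop0.png",cv2.resize(a,None,fx=4.2,fy=4.2,interpolation=cv2.INTER_CUBIC))
E
```

```text
(no output)
```

View pics/crop0.png

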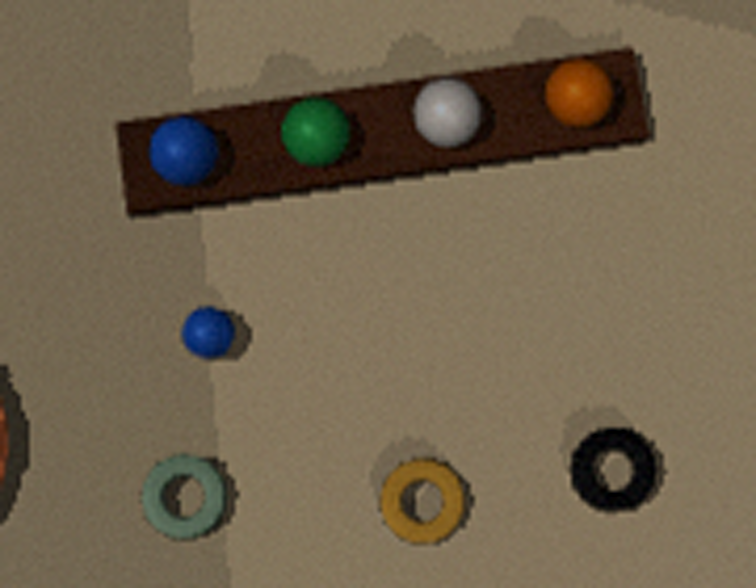

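Candidates for the blue marble are the rack ball at (272,166), top at z≈46, and the smaller loose ball at (279,208), top at z≈28. The crop shows the rack ball is clearly larger, so it's the 36 mm one. The brass ring is at (330,248), soapstone at (274,247), slate at (376,241), copper dish at (200,237), and oak tray at (472,233).

```bash
cat >> h.py <<'E'
np.set_printoptions(precision=1,suppress=True)
from scipy.optimize import least_squares
def rel(target,yaw=None):
    s=bot.read_state();Rt=rot(s["tcp_rot"]);d=np.array(target)-s["eef_pos"]
    y=np.degrees(np.arctan2(Rt[1,0],Rt[0,0]))
    print("t",round(s["t"],2),"at",np.array(s["eef_pos"]),"yaw",round(y,1),"shift",Rt.T@d,"turn",None if yaw is None else round(y-yaw,1))
def circ(q,r=None):
    f=lambda a:np.hypot(q[:,0]-a[0],q[:,1]-a[1])-(a[2] if r is None else r)
    return least_squares(f,[*q.mean(0)[:2],50],loss="soft_l1").x
def best(t,p,z):
    r=bot.trace(t,p)[0]; m=r["pixels"].astype(np.uint8)
    (c,rad)=cv2.minEnclosingCircle(cv2.findNonZero(m)); return onz(p,c,z),round(r["p"],2),c
E
python3 - <<'E'
from h import *
for n in ["top","scene"]:
    p=shot(n);C=cloud(p)
    for t in ["brass_ring","soapstone_ring"]: print(n,t,best(t,p,12))
    for t in ["blue_marble_center","amber_marble_center"]: print(n,t,best(t,p,28))
    for t in ["copper_dish","oak_tray"]:
        m=bot.trace(t,p)[0]["pixels"]; m=cv2.dilate(m.astype(np.uint8),np.ones((5,5)))>0
        q=C[m&(p["depth"]>0)&(C[:,:,2]>10)&(C[:,:,2]<22)]
        print(n,t,len(q),circ(q) if "dish" in t else cv2.minAreaRect(q[:,:2].astype(np.float32)), q[:,2].max())
rel([470,-60,180],0)
E
```

```text
top brass_ring (array([435.5, -13.6,  12. ]), 0.55, (330.0, 249.0))
top soapstone_ring (array([437.2, 109.1,  12. ]), 0.78, (273.4123840332031, 247.95875549316406))
top blue_marble_center (array([520.2,  97.2,  28. ]), 0.63, (279.0, 209.0))
top amber_marble_center (array([648.5, -94.8,  28. ]), 0.73, (367.0, 152.0))
top copper_dish 735 [461.3 273.4  69.3] 20.780719448545938
top oak_tray 796 ((473.4255676269531, -322.6292724609375), (129.3340301513672, 132.1127166748047), 0.6128900051116943) 21.47615781703462Traceback (most recent call last):
  File "<stdin>", line 4, in <module>
  File "h.py", line 35, in best
    r=bot.trace(t,p)[0]; m=r["pixels"].astype(np.uint8)
      ~~~~~~~~~~~~~~^^^
IndexError: list index out of range
```

```bash
python3 - <<'E'
from h import *
p=shot("scene");C=cloud(p)
for t in ["copper_dish","oak_tray"]:
    m=bot.trace(t,p)[0]["pixels"]; m=cv2.dilate(m.astype(np.uint8),np.ones((5,5)))>0
    q=C[m&(p["depth"]>0)&(C[:,:,2]>10)&(C[:,:,2]<22)]
    print(t,len(q),circ(q) if "dish" in t else cv2.minAreaRect(q[:,:2].astype(np.float32)))
rel([470,-60,180],0)
E
```

```text
copper_dish 383 [460.7 273.3  69.6]
oak_tray 1332 ((472.402099609375, -321.0809326171875), (132.98184204101562, 132.45388793945312), 1.2094498872756958)
t 1.7 at [ 243.8 -656.2  227.9] yaw -69.6 shift [-480.    47.9  419.7] turn -69.6
```

```bash
python3 -m crank '[[[-480,48,420],-69.6],[[-480,48,420],-69.6],[[-480,48,420],-69.6],[[-480,48,420],-69.6],[[-480,48,420],-69.6],[[-480,48,420],-69.6],[[-480,48,420],-69.6],[[-480,48,420],-69.6],[[-480,48,420],-69.6],[[-480,48,420],-69.6],[[-480,48,420],-69.6],[[-480,48,420],-69.6],[[-480,48,420],-69.6],[[-480,48,420],-69.6],[[-480,48,420],-69.6],[[-480,48,420],-69.6],[[-480,48,420],-69.6],[[-480,48,420],-69.6],[[-480,48,420],-69.6],[[-480,48,420],-69.6]]' 62
python3 - <<'E'
from h import *
p=shot("wrist"); save(p,"w1.png")
print(p["P"],p["Rm"])
print(best("brass_ring",p,14)); print(best("soapstone_ring",p,14))
rel([436,-14,100],0)
E
```

```text
t: 3.37
eef_pos: [470.1, -60.8, 180.0]
tcp_rot: [-0.707, 0.707, -0.0, 0.001]
force: [0.4, 1.1, -0.5]
grip_width: 0.682
[469.3  16.2 337.4] [[ 1.  -0.  -0. ]
 [-0.  -1.  -0.3]
 [ 0.   0.3 -1. ]]
(array([433.5, -11.7,  14. ]), 0.86, (284.7272644042969, 142.18182373046875))
(array([434.8, 107.2,  14. ]), 0.75, (282.0, 11.777777671813965))
t 3.52 at [470.2 -60.7 180. ] yaw -0.1 shift [-34.3  80.   46.7] turn -0.1
```

View pics/w1.png

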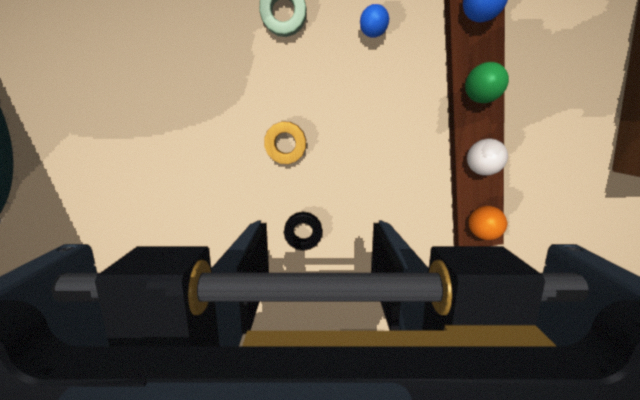

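The wrist view shows the brass ring at (285,143), slate at (303,231), soapstone at (282,12) and the rack on the right. Wrist and top estimates of the brass ring agree within 2 mm, so I'm grasping it.

```bash
python3 -m crank '[[[-35.5,60,47.5],0],[[-35.5,60,47.5],0],[[-35.5,60,47.5],0],[[-35.5,100,47.5],0],[[-35.5,125,47.5],0],[[-35.5,145,47.5],0],[[-35.5,155,47.5],0],[[-35.5,164,47.5],0],[[-35.5,164,47.5],0],[[-35.5,164,47.5],0]]' 62 20
python3 -m crank '[[[0,0,0],0],[[0,0,0],0],[[0,0,0],0],[[0,0,0],0],[[0,0,0],0],[[0,0,0],0],[[0,0,0],0],[[0,0,0],0]]' 30 25
python3 - <<'E'
from h import *
rel([461,273.4,120],0)
E
```

```text
t: 4.35
eef_pos: [435.2, -12.6, 16.4]
tcp_rot: [-0.707, 0.707, -0.0, 0.0]
force: [-0.2, 0.3, 0.0]
grip_width: 0.68
t: 5.02
eef_pos: [435.3, -12.4, 16.4]
tcp_rot: [-0.707, 0.707, 0.0, 0.0]
force: [-0.7, 0.8, 7.8]
grip_width: 0.478
t 5.02 at [435.3 -12.4  16.4] yaw -0.0 shift [  25.7 -103.6  285.8] turn -0.0
```

```bash
python3 -m crank '[[[0,-40,0],0],[[0,-80,0],0],[[0,-90,0],0],[[26,-90,286],0],[[26,-90,286],0],[[26,-90,286],0],[[26,-90,286],0],[[26,-90,286],0],[[26,-90,286],0],[[26,-90,286],0],[[26,-90,286],0],[[26,-90,286],0],[[26,-90,286],0]]'
python3 - <<'E'
from h import *
p=shot("wrist"); save(p,"w2.png")
C=cloud(p);r=bot.trace("copper_dish",p)
if r:
    m=cv2.dilate(r[0]["pixels"].astype(np.uint8),np.ones((5,5)))>0
    q=C[m&(p["depth"]>0)&(C[:,:,2]>10)&(C[:,:,2]<22)]; print(len(q),circ(q))
rel([461,273.4,22.5],0)
E
```

```text
t: 6.1
eef_pos: [460.3, 273.1, 105.5]
tcp_rot: [-0.707, 0.707, -0.0, -0.0]
force: [-0.5, 0.3, -0.9]
grip_width: 0.477
3965 [459.1 275.3  68.8]
t 6.2 at [460.5 272.4 105.7] yaw -0.1 shift [ 0.5 83.2  1. ] turn -0.1
```

View pics/w2.png

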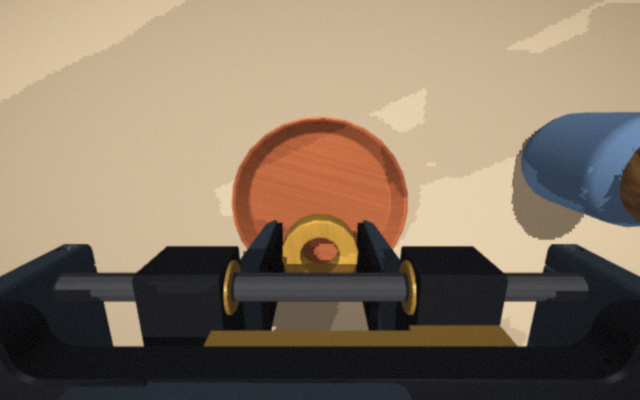

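The brass ring is held squarely at (320,248) over the dish, with the dish rim centred at (320,195).

```bash
python3 -m crank '[[[0,35,1],0],[[0,60,1],0],[[0,72,1],0],[[0,79,1],0],[[0,84,1],0],[[0,84,1],0],[[0,84,1],0],[[0,84,1],0]]'
python3 -m crank '[[[0,0,0],0],[[0,0,0],0],[[0,0,0],0],[[0,0,0],0],[[0,0,0],0]]' 60
python3 -m crank '[[[0,-25,0],0],[[0,-65,0],0],[[0,-105,0],0],[[0,-125,0],0],[[0,-125,0],0]]' 60
python3 - <<'E'
from h import *
p=shot("top"); C=cloud(p)
print(best("brass_ring",p,19))
for r in bot.trace("blue_marble_center",p): print(r["p"],r["pixel"],r["pixels"].sum(),onz(p,cv2.minEnclosingCircle(cv2.findNonZero(r["pixels"].astype(np.uint8)))[0],28))
save(p,"t2.png",(160,130,420,290),3)
rel([617,111,140],0)
E
```

```text
t: 6.87
eef_pos: [461.5, 274.8, 22.8]
tcp_rot: [0.707, -0.707, -0.0, -0.001]
force: [0.0, 0.4, -0.7]
grip_width: 0.475
t: 7.28
eef_pos: [461.0, 274.6, 22.1]
tcp_rot: [0.707, -0.707, -0.0, -0.0]
force: [1.2, 0.3, -0.3]
grip_width: 0.661
t: 7.7
eef_pos: [463.1, 275.8, 151.7]
tcp_rot: [0.708, -0.706, -0.002, -0.002]
force: [1.3, 0.9, 0.2]
grip_width: 0.658
(array([462.8, 271.5,  19. ]), 0.67, (198.5, 235.5))
0.46 [271.9, 166.8] 174 [616.3 112.8  28. ]
t 7.85 at [460.6 274.4 146.5] yaw -0.0 shift [ 156.4    6.5 -163.4] turn -0.0
```

View pics/t2.png

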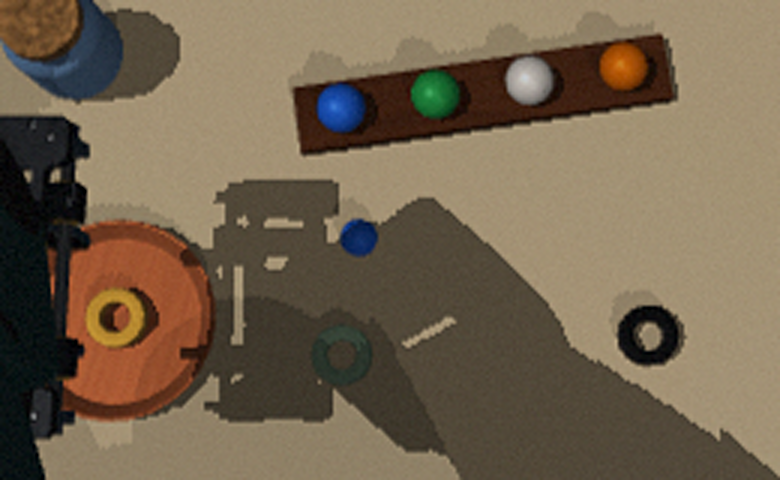

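The brass ring lies flat in the middle of the dish, at crop pixel (116,317). Next is the blue rack marble, at crop pixel (341,107).

```bash
python3 -m crank '[[[156,0,-195],0],[[156,0,-195],0],[[156,0,-195],0],[[156,0,-195],0],[[156,0,-195],0],[[156,0,-195],0],[[156,0,-195],0],[[156,0,-195],0],[[156,0,-195],0],[[156,0,-195],0]]' 54
python3 - <<'E'
from h import *
p=shot("wrist"); save(p,"w3.png")
for r in bot.trace("blue_marble_center",p): print(r["p"],r["pixel"],r["pixels"].sum(),onz(p,cv2.minEnclosingCircle(cv2.findNonZero(r["pixels"].astype(np.uint8)))[0],28))
rel([616.5,111.5,30],0)
E
```

```text
t: 8.68
eef_pos: [615.7, 80.3, 145.8]
tcp_rot: [-0.707, 0.707, -0.001, -0.001]
force: [-0.0, 0.5, -0.2]
grip_width: 0.594
0.97 [319.8, 164.9] 1251 [613.8 113.2  28. ]
0.58 [219.7, 176.3] 675 [524.1 102.3  28. ]
t 8.78 at [616.   80.5 146.5] yaw 0.1 shift [  0.6 116.5  31. ] turn 0.1
```

View pics/w3.png

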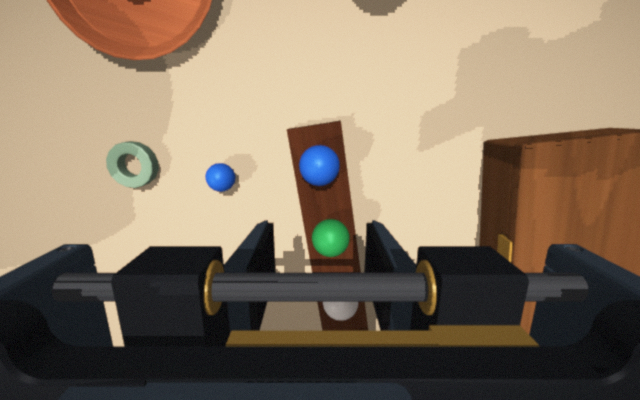

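The larger blue marble is at (320,165) in the rack, with the small one at (220,177). I'm descending on the rack one with the tips staying above the rack top.

```bash
python3 -m crank '[[[-0.5,25,31.5],0],[[-0.5,60,31.5],0],[[-0.5,85,31.5],0],[[-0.5,105,31.5],0],[[-0.5,115,31.5],0],[[-0.5,115,31.5],0],[[-0.5,115,31.5],0]]' 54 12
python3 -m crank '[[[0,0,0],0],[[0,0,0],0],[[0,0,0],0],[[0,0,0],0],[[0,0,0],0],[[0,0,0],0]]' 25 12
python3 -m crank '[[[0,-15,0],0],[[0,-45,0],0],[[0,-80,0],0],[[0,-80,0],0]]'
python3 - <<'E'
from h import *
rel([461,274.2,110],0)
E
```

```text
t: 9.37
eef_pos: [616.4, 111.4, 32.3]
tcp_rot: [-0.707, 0.707, 0.0, -0.0]
force: [0.4, 0.3, 1.2]
grip_width: 0.596
t: 9.87
eef_pos: [615.8, 111.0, 32.8]
tcp_rot: [-0.707, 0.707, -0.001, -0.0]
force: [-6.6, 1.2, 8.9]
grip_width: 0.384
t: 10.2
eef_pos: [620.0, 111.5, 119.4]
tcp_rot: [0.708, -0.707, -0.003, -0.003]
force: [1.7, 0.0, -0.0]
grip_width: 0.382
t 10.2 at [620.  111.5 119.4] yaw -0.0 shift [-159.2    8.1  162.6] turn -0.0
```

```bash
python3 -m crank '[[[-155,0,162],0],[[-155,0,162],0],[[-155,0,162],0],[[-155,0,162],0],[[-155,0,162],0],[[-155,0,162],0],[[-155,0,162],0],[[-155,0,162],0],[[-155,0,162],0],[[-155,0,162],0],[[-155,0,162],0]]'
python3 - <<'E'
from h import *
p=shot("wrist"); save(p,"w4.png",(160,80,480,320),2)
print(best("brass_ring",p,19))
rel([461,274.2,37],0)
E
```

```text
t: 11.12
eef_pos: [462.2, 272.5, 112.1]
tcp_rot: [0.707, -0.707, 0.0, -0.001]
force: [0.1, -0.0, -0.5]
grip_width: 0.383
(array([460.6, 276.9,  19. ]), 0.86, (318.65277099609375, 203.47879028320312))
t 11.22 at [461.9 272.5 112. ] yaw -0.1 shift [-0.9 75.   1.7] turn -0.1
```

View pics/w4.png

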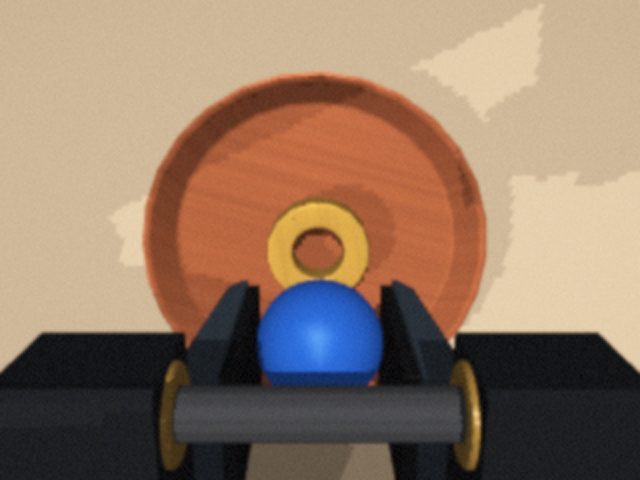

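The ring is in the dish at crop pixel (318,250) and the marble is held at (320,335). I'm lowering it straight onto the ring.

```bash
python3 -m crank '[[[-0.5,25,2],0],[[-0.5,50,2],0],[[-0.5,65,2],0],[[-0.5,71,2],0],[[-0.5,74,2],0],[[-0.5,74,2],0],[[-0.5,74,2],0],[[-0.5,74,2],0]]'
python3 -m crank '[[[0,0,0],0],[[0,0,0],0],[[0,0,0],0]]' 42
python3 -m crank '[[[0,0,0],0],[[0,0,0],0],[[0,0,0],0]]' 56
python3 -m crank '[[[0,-10,0],0],[[0,-30,0],0],[[0,-70,0],0],[[0,-100,-50],0],[[0,-100,-60],0],[[0,-100,-60],0]]'
python3 - <<'E'
from h import *
p=shot("wrist"); save(p,"w5.png",(160,50,480,290),2)
print(best("brass_ring",p,19),best("blue_marble_center",p,33))
rel([436.5,109,110],0)
E
```

```text
t: 11.88
eef_pos: [461.4, 275.1, 38.6]
tcp_rot: [0.707, -0.707, -0.0, -0.0]
force: [1.3, -1.4, 0.7]
grip_width: 0.384
t: 12.13
eef_pos: [461.1, 275.2, 38.2]
tcp_rot: [0.707, -0.707, -0.0, -0.0]
force: [0.5, -0.6, 0.5]
grip_width: 0.464
t: 12.38
eef_pos: [461.0, 275.1, 38.0]
tcp_rot: [0.707, -0.707, 0.0, -0.0]
force: [0.8, 0.8, -0.3]
grip_width: 0.608
t: 12.88
eef_pos: [461.5, 212.9, 140.8]
tcp_rot: [0.707, -0.707, -0.001, -0.002]
force: [-0.5, 0.3, 0.2]
grip_width: 0.617
(array([460.2, 275.4,  19. ]), 0.74, (318.5, 131.13157653808594)) (array([510.6, 104.8,  33. ]), 0.6, (370.0, 309.0))
t 13.03 at [461.  215.2 138.3] yaw -0.1 shift [ -24.4   28.3 -106.2] turn -0.1
```

View pics/w5.png

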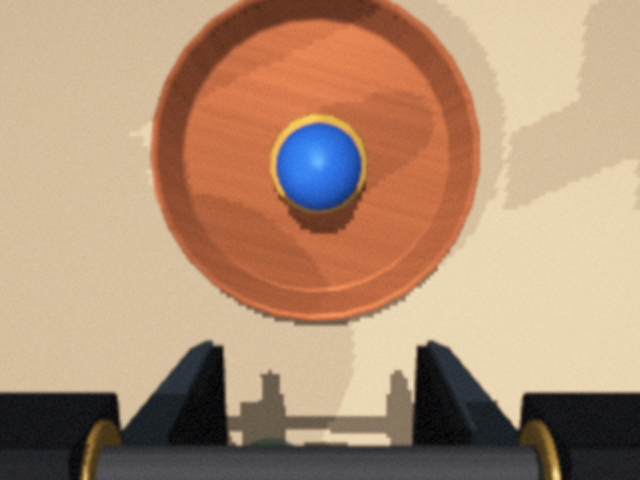

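The blue marble sits centred in the brass ring in the dish, at crop pixel (319,167). Kit one is done, so I'm moving to the soapstone ring.

```bash
python3 -m crank '[[[-24.5,40,-106.5],0],[[-24.5,40,-106.5],0],[[-24.5,40,-106.5],0],[[-24.5,40,-106.5],0],[[-24.5,40,-106.5],0],[[-24.5,75,-106.5],0],[[-24.5,100,-106.5],0],[[-24.5,115,-106.5],0],[[-24.5,122,-106.5],0],[[-24.5,122,-106.5],0],[[-24.5,122,-106.5],0]]' 62 15
python3 -m crank '[[[0,0,0],0],[[0,0,0],0],[[0,0,0],0],[[0,0,0],0],[[0,0,0],0],[[0,0,0],0],[[0,0,0],0]]' 30 15
python3 -m crank '[[[0,-20,0],0],[[0,-60,0],0],[[0,-100,0],0],[[0,-100,0],0]]'
python3 - <<'E'
from h import *
rel([473,-322,100],0)
E
```

```text
t: 13.95
eef_pos: [437.0, 109.7, 16.0]
tcp_rot: [0.707, -0.707, -0.0, 0.0]
force: [0.0, 0.1, 1.0]
grip_width: 0.675
t: 14.53
eef_pos: [436.7, 108.7, 16.2]
tcp_rot: [0.707, -0.707, -0.0, -0.0]
force: [1.0, 2.1, 3.5]
grip_width: 0.488
t: 14.87
eef_pos: [439.5, 109.1, 121.9]
tcp_rot: [0.708, -0.707, -0.003, -0.003]
force: [2.6, 0.3, -1.3]
grip_width: 0.49
t 14.87 at [439.5 109.1 121.9] yaw -0.0 shift [  33.4   21.6 -431.1] turn -0.0
```

```bash
python3 -m crank '[[[36,0,-200],0],[[36,0,-431],0],[[36,0,-431],0],[[36,0,-431],0],[[36,0,-431],0],[[36,0,-431],0],[[36,0,-431],0],[[36,0,-431],0],[[36,0,-431],0],[[36,0,-431],0],[[36,0,-431],0],[[36,0,-431],0],[[36,0,-431],0],[[36,0,-431],0]]'
python3 - <<'E'
from h import *
p=shot("wrist"); save(p,"w6.png",(160,50,480,290),2)
C=cloud(p)
for r in bot.trace("oak_tray",p)[:1]:
    m=cv2.dilate(r["pixels"].astype(np.uint8),np.ones((5,5)))>0
    q=C[m&(p["depth"]>0)&(C[:,:,2]>10)&(C[:,:,2]<22)]; print(cv2.minAreaRect(q[:,:2].astype(np.float32)))
rel([473,-322,23],0)
E
```

```text
t: 16.03
eef_pos: [471.7, -321.4, 115.5]
tcp_rot: [0.707, -0.707, 0.0, 0.0]
force: [0.2, -0.6, 0.0]
grip_width: 0.49
((471.0028076171875, -320.6525573730469), (130.2831573486328, 128.23060607910156), 0.7783275246620178)
t 16.13 at [ 472.1 -321.1  115.8] yaw 0.0 shift [ 1.  92.8 -0.9] turn 0.0
```

View pics/w6.png

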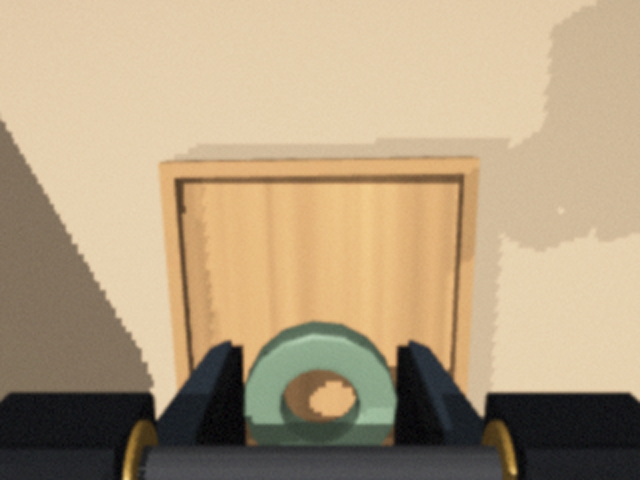

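The soapstone ring is held at crop pixel (320,390) over the tray. Lowering it now.

```bash
python3 -m crank '[[[0.5,35,-1],0],[[0.5,65,-1],0],[[0.5,82,-1],0],[[0.5,89,-1],0],[[0.5,93,-1],0],[[0.5,93,-1],0],[[0.5,93,-1],0],[[0.5,93,-1],0]]'
python3 -m crank '[[[0,0,0],0],[[0,0,0],0],[[0,0,0],0],[[0,0,0],0],[[0,0,0],0]]' 60
python3 -m crank '[[[0,-25,0],0],[[0,-65,0],0],[[0,-105,0],0],[[0,-125,0],0],[[0,-125,0],0],[[0,-125,0],0]]' 60
python3 - <<'E'
from h import *
p=shot("top"); print(best("soapstone_ring",p,20)); save(p,"t3.png",(250,120,520,290),2.8)
rel([646.5,-125,146],0)
E
```

```text
t: 16.8
eef_pos: [473.5, -323.8, 24.2]
tcp_rot: [-0.707, 0.708, 0.001, 0.001]
force: [0.2, -1.3, 0.0]
grip_width: 0.492
t: 17.22
eef_pos: [472.8, -323.5, 23.1]
tcp_rot: [-0.707, 0.707, -0.0, 0.0]
force: [0.6, 0.4, 0.7]
grip_width: 0.66
t: 17.72
eef_pos: [473.3, -323.8, 149.1]
tcp_rot: [-0.707, 0.708, 0.001, 0.001]
force: [-0.2, 0.7, -0.8]
grip_width: 0.656
(array([ 474.1, -321.5,   20. ]), 0.66, (473.0, 231.5))
t 17.82 at [ 472.2 -323.   147. ] yaw -0.0 shift [174.2   1.  198.1] turn -0.0
```

View pics/t3.png

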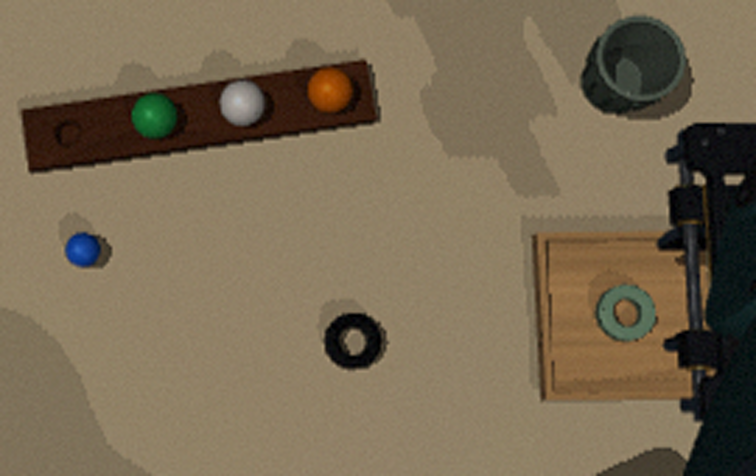

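The soapstone ring lies flat in the tray at crop pixel (626,312), and only the blue marble is gone from the rack. Amber, at (330,90), is next.

```bash
python3 -m crank '[[[175,0,196],0],[[175,0,196],0],[[175,0,196],0],[[175,0,196],0],[[175,0,196],0],[[175,0,196],0],[[175,0,196],0],[[175,0,196],0],[[175,0,196],0],[[175,0,196],0],[[175,0,196],0]]' 54
python3 - <<'E'
from h import *
p=shot("wrist"); save(p,"w7.png")
for r in bot.trace("amber_marble_center",p): print(r["p"],r["pixel"],r["pixels"].sum(),onz(p,cv2.minEnclosingCircle(cv2.findNonZero(r["pixels"].astype(np.uint8)))[0],28))
rel([647.5,-95.5,32],0)
E
```

```text
t: 18.73
eef_pos: [646.7, -128.5, 147.4]
tcp_rot: [0.707, -0.707, 0.001, -0.0]
force: [0.6, 0.5, 0.4]
grip_width: 0.588
0.62 [320.8, 163.0] 1182 [646.3 -94.7  28. ]
t 18.83 at [ 647.1 -128.5  147.8] yaw -0.1 shift [  0.4 115.8  33. ] turn -0.1
```

View pics/w7.png

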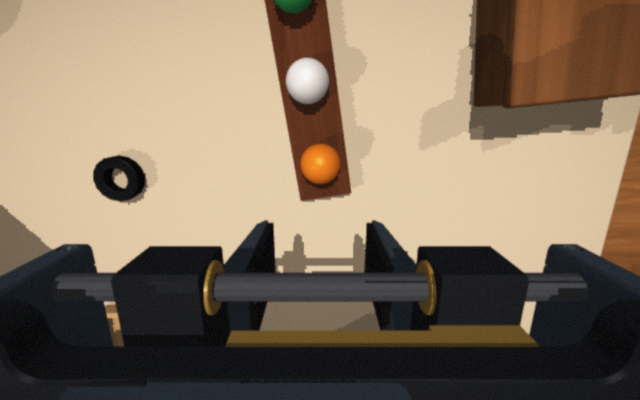

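The amber marble is at (321,163), the end of the rack. Estimates agree.

```bash
python3 -m crank '[[[0.5,25,33],0],[[0.5,60,33],0],[[0.5,85,33],0],[[0.5,105,33],0],[[0.5,115.5,33],0],[[0.5,115.5,33],0],[[0.5,115.5,33],0]]' 54 12
python3 -m crank '[[[0,0,0],0],[[0,0,0],0],[[0,0,0],0],[[0,0,0],0],[[0,0,0],0],[[0,0,0],0]]' 25 12
python3 -m crank '[[[0,-15,0],0],[[0,-45,0],0],[[0,-85,0],0],[[0,-85,0],0]]'
python3 - <<'E'
from h import *
rel([472.5,-323,117],0)
E
```

```text
t: 19.42
eef_pos: [648.3, -95.0, 32.8]
tcp_rot: [0.707, -0.707, 0.0, -0.0]
force: [-0.2, -0.7, 1.0]
grip_width: 0.594
t: 19.92
eef_pos: [647.8, -94.6, 33.3]
tcp_rot: [-0.707, 0.707, -0.0, -0.0]
force: [-7.3, -1.0, 8.7]
grip_width: 0.383
t: 20.25
eef_pos: [652.3, -95.1, 125.7]
tcp_rot: [-0.707, 0.708, 0.003, 0.003]
force: [2.1, -0.9, 1.4]
grip_width: 0.386
t 20.25 at [652.3 -95.1 125.7] yaw -0.0 shift [-179.8    7.4 -227.9] turn -0.0
```

Commanded pose is about (647.7, -95.3, 117).

```bash
python3 -m crank '[[[-175,0,-227.5],0],[[-175,0,-227.5],0],[[-175,0,-227.5],0],[[-175,0,-227.5],0],[[-175,0,-227.5],0],[[-175,0,-227.5],0],[[-175,0,-227.5],0],[[-175,0,-227.5],0],[[-175,0,-227.5],0],[[-175,0,-227.5],0],[[-175,0,-227.5],0],[[-175,0,-227.5],0]]'
python3 - <<'E'
from h import *
p=shot("wrist"); save(p,"w8.png",(160,80,480,320),2)
print(best("soapstone_ring",p,20))
rel([472.5,-323,39.5],0)
E
```

```text
t: 21.25
eef_pos: [474.1, -321.1, 117.7]
tcp_rot: [-0.707, 0.707, 0.001, -0.0]
force: [-0.3, 0.1, -0.3]
grip_width: 0.385
(array([ 472.4, -319.9,   20. ]), 0.82, (318.60107421875, 205.5476837158203))
t 21.35 at [ 473.9 -321.2  117.5] yaw 0.1 shift [-1.4 78.  -1.8] turn 0.1
```

View pics/w8.png

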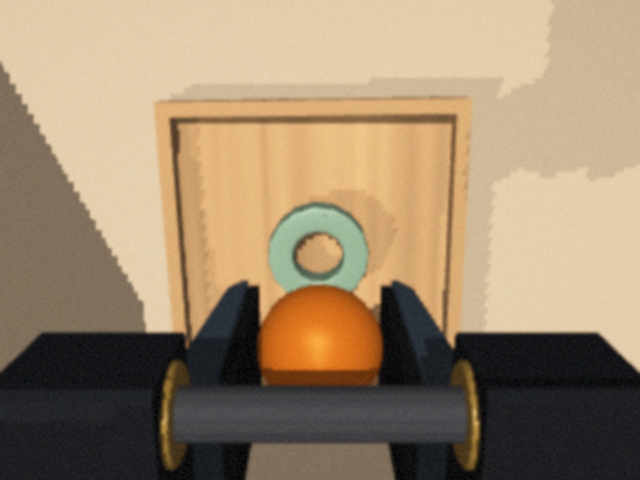

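The ring is at crop pixel (319,252) and the marble at (320,340), the same geometry as the first kit. Lowering.

```bash
python3 -m crank '[[[-0.6,25,-1.2],0],[[-0.6,50,-1.2],0],[[-0.6,66,-1.2],0],[[-0.6,74,-1.2],0],[[-0.6,78,-1.2],0],[[-0.6,78,-1.2],0],[[-0.6,78,-1.2],0],[[-0.6,78,-1.2],0]]'
python3 -m crank '[[[0,0,0],0],[[0,0,0],0],[[0,0,0],0]]' 42
python3 -m crank '[[[0,0,0],0],[[0,0,0],0],[[0,0,0],0]]' 56
python3 -m crank '[[[0,-10,0],0],[[0,-30,0],0],[[0,-70,0],0],[[0,-100,-40],0],[[0,-120,-60],0],[[0,-120,-60],0],[[0,-120,-60],0]]'
python3 - <<'E'
from h import *
p=shot("wrist"); save(p,"w9.png",(160,50,480,290),2); p=shot("top"); save(p,"t9.png",(130,110,530,300),2)
a=cv2.imread("pics/w9.png");b=cv2.imread("pics/t9.png");a=cv2.resize(a,(293,220));c=np.zeros((600,800,3),np.uint8);c[:380]=b;c[380:600,:293]=a;cv2.imwrite("pics/f.png",c)
print(best("soapstone_ring",p,20),best("amber_marble_center",p,34))
E
```

```text
t: 22.02
eef_pos: [473.2, -323.3, 40.2]
tcp_rot: [-0.707, 0.707, 0.0, 0.0]
force: [-0.4, -0.1, -0.1]
grip_width: 0.383
t: 22.27
eef_pos: [472.8, -323.2, 39.8]
tcp_rot: [-0.707, 0.707, 0.0, 0.0]
force: [0.6, 0.4, 1.0]
grip_width: 0.463
t: 22.52
eef_pos: [472.7, -323.2, 39.5]
tcp_rot: [-0.707, 0.707, -0.0, 0.0]
force: [-1.0, -0.9, 0.5]
grip_width: 0.61
t: 23.1
eef_pos: [473.2, -384.7, 161.6]
tcp_rot: [-0.706, 0.708, 0.0, 0.001]
force: [-0.4, 0.2, -0.6]
grip_width: 0.614Traceback (most recent call last):
  File "<stdin>", line 4, in <module>
  File "h.py", line 35, in best
    r=bot.trace(t,p)[0]; m=r["pixels"].astype(np.uint8)
      ~~~~~~~~~~~~~~^^^
IndexError: list index out of range
```

View pics/f.png

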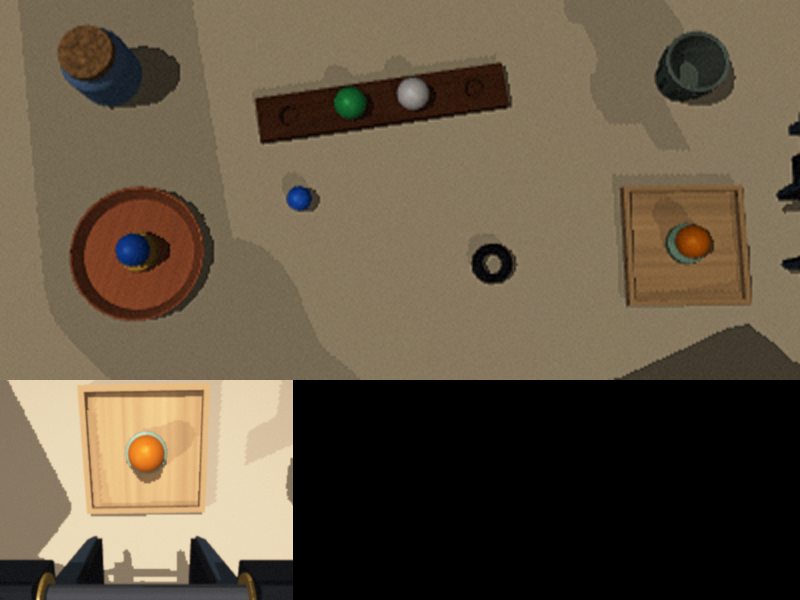

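Both marbles look seated. The sideways offset in the top view is parallax, mirrored between the two. I'll check the heights by depth before handing in: marble tops should be at about 51 mm in the dish and 52 mm in the tray.

```bash
python3 - <<'E'
from h import *
p=shot("top");C=cloud(p)
for n,c,f in [("blue",(461,274),5),("amber",(473,-322.5),6)]:
    q=C[(p["depth"]>0)&(np.hypot(C[:,:,0]-c[0],C[:,:,1]-c[1])<26)]; q=q[q[:,2]>f+20]
    o=least_squares(lambda a:np.linalg.norm(q-a,axis=1)-18,[*c,30],loss="soft_l1").x
    ok=(p["depth"]>0)&(np.hypot(C[:,:,0]-c[0],C[:,:,1]-c[1])<24)
    r=C[ok&(C[:,:,2]>f+8)&(C[:,:,2]<f+18)]
    print(n,"centre",o,"expect z",f+28,"n",len(q),"ring top z",np.median(r[:,2]) if len(r) else None)
s=bot.read_state(); print(s["t"],s["eef_pos"],s["force"])
E
```

```text
blue centre [463.  273.6  32.5] expect z 33 n 230 ring top z 17.79330680403814
amber centre [ 476.3 -316.4  471. ] expect z 34 n 1869 ring top z 19.767646392933784
23.3 [ 472.1 -381.9  158.4] [-0.2  0.6  0.3]
```

Gripper points got into the amber fit, so I'm refitting with them excluded and handing in only if it passes.

```bash
python3 - <<'E'
from h import *
p=shot("top");C=cloud(p);c=(473,-322.5)
q=C[(p["depth"]>0)&(np.hypot(C[:,:,0]-c[0],C[:,:,1]-c[1])<26)&(C[:,:,2]>26)&(C[:,:,2]<60)]
o=least_squares(lambda a:np.linalg.norm(q-a,axis=1)-18,[*c,30],loss="soft_l1").x
print("amber",o,"expect z 34",len(q))
if abs(o[2]-34)<2.5 and np.hypot(o[0]-c[0],o[1]-c[1])<6: print("sign off",bot.sign_off())
E
```

```text
amber [ 474.9 -323.3   34. ] expect z 34 230
the job is handed in; nothing more can be done
sign off None
```

Both kits are made up and the job is handed in at about 23 s of the 91 s allowed. The brass ring with the larger blue marble from the rack is in the copper dish. The soapstone ring with the amber marble is in the oak tray. I did the dish kit first, then the tray.

- **Marble heights:** sphere fits to the depth image put the blue centre at z = 32.5 mm (33 expected) and the amber at 34.0 mm (34 expected), so both are settled in the ring holes.
- **Centring:** both marbles are about 2 mm from the middle of their dish or tray. The top and wrist cameras disagreed with each other by about 2 mm throughout.
- **Left alone:** the last overview shows the green and white marbles, the small blue marble, the black ring and the jar in place. The gripper was well clear and touching nothing.
- **Checks that failed at first:** one late network query found no match. The first amber fit was spoiled by gripper points in the depth image, so I filtered them out and repeated it.

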